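# Find the latched key on a test bench's control box by touch and release it

### The arm

A 7-joint arm with a two-finger parallel gripper is mounted at the origin on the work surface. World frame = base frame: x ahead of the robot, y to its left, z up, the work surface at z = 0. Lengths are in m, angles in rad, forces in N, time in s.
With the tool pointing down it reaches from about 0.425 to 0.925 m from the base axis. Payload 6.8 kg.
Tool frame: the origin (TCP) lies between the finger pads; the fingertips stand 11 mm ahead of it and the grasp point (between the pads) lies 8 mm behind it; x points along the fingers, z is the direction in which the jaws open and shut, and the axes are right-handed (so a half turn about x gives the same grasp; the last joint's range is limited). The gripper opens to 85 mm and grips with 20 to 120 N. Pads are 22 mm wide; open, the fingers measure 114 mm over their backs; the gripper's body (76 mm by 85 mm) begins 54 mm behind the grasp point. The pads swing forward as they close: fully open they stand 13 mm farther back than shut.
Start: joints at [-1.269, 0.477, 0.022, 1.555, -0.011, 1.109, -0.083], TCP at [0.269, 0.619, 0.242] pointing down, gripper open.
Joint ranges: [-2.96, 2.96], [-0.34, 2.1], [-1.41, 1.46], [0.24, 2.44], [-1.37, 4.51], [0.17, 1.92], [-2.96, 2.96]. Speed limits (rad/s): [2.39, 2.39, 3.14, 3.14, 3.14, 3.14, 3.14].

### API

Orientations are given as [roll, pitch, yaw] about the fixed x, y, z axes, in that order (R = Rz(yaw) Ry(pitch) Rx(roll)).
In Python, from cell import observe, read_camera, workorder gives the robot as it stands.
- The arm moves only by the tool apply_moves, never from a script. Its argument "deltas" is a list that holds one entry, the list of rows, each a list of 7 numbers: the shift along the tool's x, y, z in mm, then the turn, a rotation vector about the tool's x, y, z in rad, then the finger opening in mm, from 0 to 85.4. In form: [[[x, y, z, rx, ry, rz, fingers], ...]]. A call has 1 to 8 rows; each row shifts and turns the pose as measured when the row begins, along the tool's axes as they then stand; what a row does not reach is not made up. A row lasts 1/12 s, in which the tool goes at most 41.7 mm and 7.16 degrees, less where a joint would pass 70% of its speed; a pose out of reach is approached as far as the arm can. A call is refused whole if a number of a shift passes 41.7 or a number of a turn 0.125, either way. A call with a gripper value outside its range is refused whole. The fingers move at their own pace and stop on an object; "grip_force" is the grip in N (left out, the last holds). Time passes only in rows, so rows that do not move let the fingers close. It gives the time, the measured TCP pose, the force and the opening at its end, in the units of the state.
- observe(): the state, without advancing time (a new reading comes with each control period).
- read_camera(name): name is "scene" or "top" or "wrist"; returns a dict with "frame" (400x640x3 uint8, red, green, blue), "fovy" (degrees; the focal length in pixels is half the picture's height over the tangent of half this angle, whatever the lens; pixels are square), "cx", "cy" (the principal point, pixels), "k1" (the pictures are not rectified: a ray, as slopes to the right and down, at radius r is drawn at 1 + k1 r^2 times it, then the intrinsics apply), "R" (3x3) and "t" (3): a world point X has camera coordinates R X + t. Camera axes: x right, y down, z forward; pixel columns grow to the right and rows downward; lengths in m; the calibration is good to about 2 mm. A picture is of the moment at which its call begins. There is no depth.
- workorder.job_done(): hands the job in, once; it reports no verdict.
The state is a dict: "time": time; "joint_pos": joint angles; "joint_velocities": joint speeds; "effort": joint torques, N m; "ee_pos": TCP position; "eef_rot": TCP orientation; "contact_force": force on the tool from outside, world axes, zero at the start; "moment": the same for the moment, N m; "grip_width": opening from 0.0 (shut) to 1.0 (fully open).
Only numpy, scipy, OpenCV 4.12 (cv2) and the standard library are available. Lean on these libraries where they do the work, as an engineer would, in place of code of your own. Each camera call takes 0.05 s, during which the arm holds its last target.

### The job

One of the four identical white keys on the control box is latched down. Starting with the key beside the round dial and going along the row to the lamp, tap each key lightly with the fingertips, so lightly that no key that is up goes down much more than half-way and the latched one stays latched; then press the latched key firmly all the way in so that it lets go and springs up level with the others. Grasp nothing, and leave the jar, the nozzle and the wrench where they are.

Things in the scene. Friction and masses are not known exactly. Their poses are not given: they have to be found in the camera images.
- control_box: the control box: a flat steel box with a black top plate, 110 mm deep (its x), 360 mm long (its y), 55 mm high, fixed to the table. Origin: centre of its underside; z up. Along the middle of its top, in one row along its y, stand six things at a spacing of 56 mm: at one end a round dial, then four identical square white keys, at the other end a small clear lamp (29 mm across with its ring, 15 mm high). Dial and lamp may be at either end.
- dial_centre (a point): point on top of the black round dial (34 mm across, on a 42 mm steel ring, 24 mm high above the box), on its axis. The dial does not turn and marks the end of the row to start from: the key centres lie 56, 112, 168 and 224 mm from it in plan.
- key_a_top (a point): centre of the top face of key A, a square white key cap 34 x 34 mm in a grey frame 46 x 46 mm whose rim stands 5 mm above the box. The point moves down and up with the key: 18 mm above the box's top plate (73 mm above the table) when up, 13 mm when latched. Where in the row key A sits differs from start to start. Its z is up, its x and y lie along those of the box.
- key_b_top (a point): centre of the top face of key B, a square white key cap 34 x 34 mm in a grey frame 46 x 46 mm whose rim stands 5 mm above the box. The point moves down and up with the key: 18 mm above the box's top plate (73 mm above the table) when up, 13 mm when latched. Where in the row key B sits differs from start to start. Its z is up, its x and y lie along those of the box.
- key_c_top (a point): centre of the top face of key C, a square white key cap 34 x 34 mm in a grey frame 46 x 46 mm whose rim stands 5 mm above the box. The point moves down and up with the key: 18 mm above the box's top plate (73 mm above the table) when up, 13 mm when latched. Where in the row key C sits differs from start to start. Its z is up, its x and y lie along those of the box.
- key_d_top (a point): centre of the top face of key D, a square white key cap 34 x 34 mm in a grey frame 46 x 46 mm whose rim stands 5 mm above the box. The point moves down and up with the key: 18 mm above the box's top plate (73 mm above the table) when up, 13 mm when latched. Where in the row key D sits differs from start to start. Its z is up, its x and y lie along those of the box.
- key_a (a joint): how far key A is pushed in, m: 0 fully up, 0.010 bottomed on its stop. A key that is up is sprung: it starts to give at about 2.2 N and needs about 1 N more per mm (8 N at 6 mm, 12 N at the bottom). At the start exactly one of the four keys is latched down, at about 0.005; it does not give to a light tap, only above about 7 N. Pushed on to about 0.009 (about 12 N, the stop is at 0.010) its latch lets go, and when the finger leaves it springs up to 0 and stays up.
- key_b (a joint): how far key B is pushed in, m: 0 fully up, 0.010 bottomed on its stop. A key that is up is sprung: it starts to give at about 2.2 N and needs about 1 N more per mm (8 N at 6 mm, 12 N at the bottom). At the start exactly one of the four keys is latched down, at about 0.005; it does not give to a light tap, only above about 7 N. Pushed on to about 0.009 (about 12 N, the stop is at 0.010) its latch lets go, and when the finger leaves it springs up to 0 and stays up.
- key_c (a joint): how far key C is pushed in, m: 0 fully up, 0.010 bottomed on its stop. A key that is up is sprung: it starts to give at about 2.2 N and needs about 1 N more per mm (8 N at 6 mm, 12 N at the bottom). At the start exactly one of the four keys is latched down, at about 0.005; it does not give to a light tap, only above about 7 N. Pushed on to about 0.009 (about 12 N, the stop is at 0.010) its latch lets go, and when the finger leaves it springs up to 0 and stays up.
- key_d (a joint): how far key D is pushed in, m: 0 fully up, 0.010 bottomed on its stop. A key that is up is sprung: it starts to give at about 2.2 N and needs about 1 N more per mm (8 N at 6 mm, 12 N at the bottom). At the start exactly one of the four keys is latched down, at about 0.005; it does not give to a light tap, only above about 7 N. Pushed on to about 0.009 (about 12 N, the stop is at 0.010) its latch lets go, and when the finger leaves it springs up to 0 and stays up.
- jar_mid (a point): centre (half-way up) of a brown glass jar with a white cap, 52 mm across, 75 mm high, standing loose beside the box. Bystander.
- nozzle_mid (a point): centre (half-way up) of a steel injector nozzle, 34 mm across at its foot, 62 mm high, standing loose beside the box. Bystander.
- wrench: a steel wrench 160 mm long lying loose on the table on the robot's side of the box. Origin near its middle, x along it. Bystander.

How it is judged:
On the way, in this order (a step that is already met when the one before it is completed fails the run):
1. the fingers touch the first key counted from the dial (more than 0.5 N) (((contact force between the fingers and key_a above 0.5 N and horizontal distance between key_a_top and dial_centre between 0.036 and 0.076 m) or (contact force between the fingers and key_b above 0.5 N and horizontal distance between key_b_top and dial_centre between 0.036 and 0.076 m) or (contact force between the fingers and key_c above 0.5 N and horizontal distance between key_c_top and dial_centre between 0.036 and 0.076 m) or (contact force between the fingers and key_d above 0.5 N and horizontal distance between key_d_top and dial_centre between 0.036 and 0.076 m)) and value of joint key_c above 0.003 m), for 0.03 s.
2. the fingers touch the second key counted from the dial (more than 0.5 N) (((contact force between the fingers and key_a above 0.5 N and horizontal distance between key_a_top and dial_centre between 0.092 and 0.132 m) or (contact force between the fingers and key_b above 0.5 N and horizontal distance between key_b_top and dial_centre between 0.092 and 0.132 m) or (contact force between the fingers and key_c above 0.5 N and horizontal distance between key_c_top and dial_centre between 0.092 and 0.132 m) or (contact force between the fingers and key_d above 0.5 N and horizontal distance between key_d_top and dial_centre between 0.092 and 0.132 m)) and value of joint key_c above 0.003 m), for 0.03 s.
3. the fingers touch the third key counted from the dial (more than 0.5 N) (((contact force between the fingers and key_a above 0.5 N and horizontal distance between key_a_top and dial_centre between 0.148 and 0.188 m) or (contact force between the fingers and key_b above 0.5 N and horizontal distance between key_b_top and dial_centre between 0.148 and 0.188 m) or (contact force between the fingers and key_c above 0.5 N and horizontal distance between key_c_top and dial_centre between 0.148 and 0.188 m) or (contact force between the fingers and key_d above 0.5 N and horizontal distance between key_d_top and dial_centre between 0.148 and 0.188 m)) and value of joint key_c above 0.003 m), for 0.03 s.
4. the fingers touch the fourth key counted from the dial (more than 0.5 N) (((contact force between the fingers and key_a above 0.5 N and horizontal distance between key_a_top and dial_centre between 0.204 and 0.244 m) or (contact force between the fingers and key_b above 0.5 N and horizontal distance between key_b_top and dial_centre between 0.204 and 0.244 m) or (contact force between the fingers and key_c above 0.5 N and horizontal distance between key_c_top and dial_centre between 0.204 and 0.244 m) or (contact force between the fingers and key_d above 0.5 N and horizontal distance between key_d_top and dial_centre between 0.204 and 0.244 m)) and value of joint key_c above 0.003 m), for 0.03 s.
5. the latched key has been released: all four keys are fully up (within 2 mm) (value of joint each of key_a, key_b, key_c, key_d below 0.002 m), for 0.2 s.
At the end, for the whole second after the job is handed in: all four keys stand fully up (each pushed in less than 2 mm), and the jar, nozzle and wrench are within 20 mm of where they began, jar and nozzle upright (all of step 5 and distance of each of jar_mid, nozzle_mid, wrench from where it was at the start of the episode below 0.02 m and angle between each of jar_mid, nozzle_mid's own z axis and vertical below 0.2 rad); the robot touches nothing.
It fails at once if a key that was up is pushed in by more than 6.5 mm (value of joint any of key_a, key_b, key_d above 0.0065 m).
It fails at once if jar, nozzle or wrench is pushed away, lifted or tipped (moved over 20 mm) (distance of any of jar_mid, nozzle_mid, wrench from where it was at the start of the episode above 0.02 m).
It also fails if it takes over 45 s, if anything falls off the work surface, if the arm or the gripper's body presses on something with over 40 N, if the wrist force passes 120 N, or if a joint passes its speed limit or range.

## Working session

There is one attempt and no reset: what is moved stays moved. The work goes in short steps, Python scripts to look and compute and a tool call to move; the robot and the scene stay as the last step left them, time stands still between calls to the robot, and variables do not carry over. Pictures are saved under pics/ and viewed, and the job is handed in when it is done.

Besides the shell and the picture viewer there is one more tool, called in YAML: its name, and indented under it one key for each argument. apply_moves: Moves the arm, as the interface text tells. Its arguments: {"type":"object","properties":{"deltas":{"type":"array"},"grip_force":{"type":"number"}},"required":["deltas"]}

```bash
mkdir -p pics; ls; python3 - <<'E'
from cell import observe, read_camera
import cv2
print(observe())
for n in ["scene","top","wrist"]:
    c=read_camera(n); cv2.imwrite(f"pics/{n}0.png",c["frame"][:,:,::-1]); print(n,{k:v for k,v in c.items() if k!="frame"})
E
```

```text
pics
{'time': 0.0, 'joint_pos': array([-1.26909264,  0.47779673,  0.02234282,  1.55647431, -0.01149133,
        1.10931309, -0.08309806]), 'joint_velocities': array([-0.00230047,  0.00127634, -0.00035026,  0.00055186,  0.00111836,
        0.00132175, -0.00055927]), 'effort': array([ 1.86537891e-04, -5.96459198e+01,  1.60798822e+00, -2.81186932e+01,
        1.24080377e-02,  9.29700269e-03,  8.88861081e-06]), 'ee_pos': array([0.26872303, 0.61856185, 0.24131838]), 'eef_rot': array([-3.06202082,  1.56893313, -1.90100376]), 'contact_force': array([-0.69683277,  0.08306046, -0.36240804]), 'moment': array([-0.0541627 ,  0.03075884, -0.00411426]), 'grip_width': 0.9985482108553994}
scene {'fovy': 44.50669647751885, 'cx': 316.9914648190828, 'cy': 196.30241318272934, 'k1': -0.11568375198599468, 'R': array([[-0.52929125,  0.84843787,  0.00199062],
       [ 0.70784605,  0.44287525, -0.55028673],
       [-0.4677657 , -0.28985289, -0.83497338]]), 't': array([ 0.22666114, -0.39084704,  1.219414  ])}
top {'fovy': 50.17169346528498, 'cx': 317.31841887175074, 'cy': 198.84520849516005, 'k1': -0.1026710135196869, 'R': array([[-0.02235636, -0.99960671,  0.01692953],
       [-0.98908891,  0.01964838, -0.14600367],
       [ 0.14561361, -0.02000892, -0.98913918]]), 't': array([0.07549503, 0.5827082 , 0.79351149])}
wrist {'fovy': 58.45574454530898, 'cx': 313.0325345004982, 'cy': 206.25647778994465, 'k1': -0.02294764628301501, 'R': array([[ 3.98844798e-01,  9.17018254e-01, -5.90634942e-04],
       [ 8.76926451e-01, -3.81218884e-01,  2.92698073e-01],
       [ 2.68184314e-01, -1.17259047e-01, -9.56204732e-01]]), 't': array([-0.67464004, -0.03812064,  0.37885888])}
```

View pics/scene0.png

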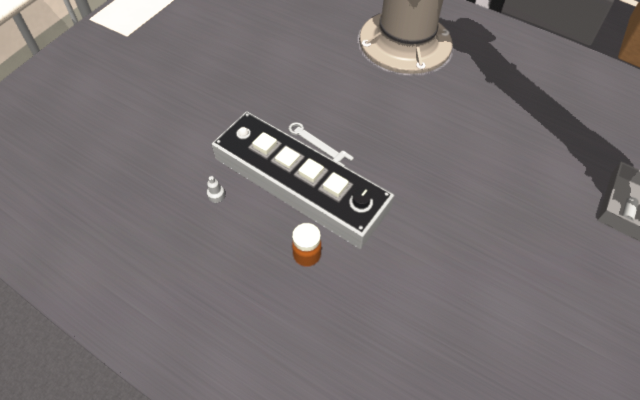

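View pics/top0.png

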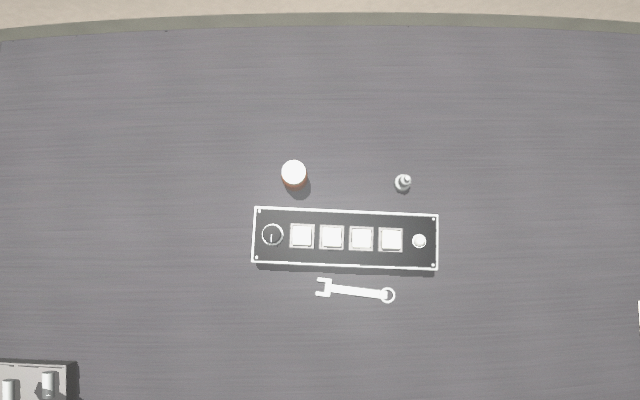

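View pics/wrist0.png

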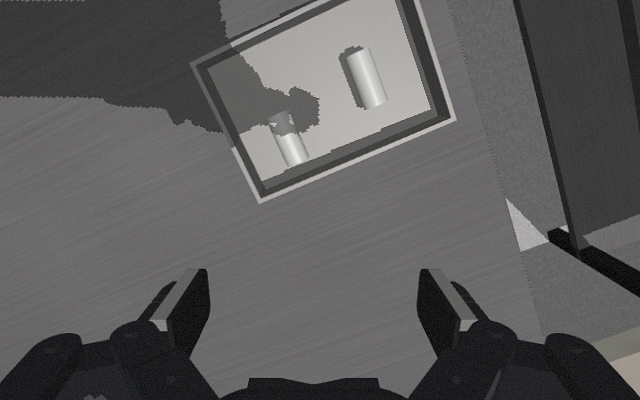

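The top picture shows the dial at (272,235), the keys at about (302,236), (332,237), (361,239) and (391,240), and the lamp at (419,241). The jar is at (294,175), the nozzle at (403,182) and the wrench at about (357,290). I'll zoom in for accuracy.

```bash
cat > h.py <<'E'
import numpy as np, cv2
from cell import observe, read_camera
def K(c):
    f=200/np.tan(np.radians(c["fovy"]/2)); return f
def proj(c,X):
    X=np.atleast_2d(X); p=X@np.array(c["R"]).T+c["t"]; s=p[:,:2]/p[:,2:]
    r2=(s**2).sum(1,keepdims=True); return s*(1+c["k1"]*r2)*K(c)+[c["cx"],c["cy"]]
def ray(c,uv):
    d=(np.atleast_2d(uv)-[c["cx"],c["cy"]])/K(c); s=d.copy()
    for _ in range(20): s=d/(1+c["k1"]*(s**2).sum(1,keepdims=True))
    v=np.c_[s,np.ones(len(s))]@np.array(c["R"]); o=-np.array(c["R"]).T@c["t"]; return o,v
def onplane(c,uv,z):
    o,v=ray(c,uv); return o+v*((z-o[2])/v[:,2:])
E
python3 - <<'E'
from h import *
t=cv2.imread("pics/top0.png")[195:285,240:450]; cv2.imwrite("pics/top0z.png",cv2.resize(t,None,fx=3.8,fy=3.8,interpolation=cv2.INTER_CUBIC))
t=cv2.imread("pics/scene0.png")[105:245,205:400]; cv2.imwrite("pics/scene0z.png",cv2.resize(t,None,fx=4,fy=4,interpolation=cv2.INTER_CUBIC))
c=read_camera("top")
print(onplane(c,[[272,235],[419,241]],0.075), onplane(c,[[302,236],[332,237],[361,239],[391,240]],.073)); print(onplane(c,[[294,173],[403,182],[357,290]],.06))
s=read_camera("scene")
print(onplane(s,[[361,201],[243,133]],0.075), onplane(s,[[265,144],[288,158],[311,171],[336,185]],.073)); print(onplane(s,[[307,235],[213,180]],.065))
E
```

```text
[[ 0.51322119  0.14942206  0.075     ]
 [ 0.49582722 -0.1246629   0.075     ]] [[ 0.51037019  0.0938436   0.073     ]
 [ 0.50731934  0.0380785   0.073     ]
 [ 0.5023695  -0.01592934  0.073     ]
 [ 0.49914332 -0.07219601  0.073     ]]
[[ 0.63285571  0.10741892  0.06      ]
 [ 0.61126536 -0.10341835  0.06      ]
 [ 0.40796236 -0.00674943  0.06      ]]
[[ 0.52645146  0.15310029  0.075     ]
 [ 0.51027504 -0.11979088  0.075     ]] [[ 0.5089594  -0.06798489  0.073     ]
 [ 0.51383966 -0.01125163  0.073     ]
 [ 0.51654805  0.04184685  0.073     ]
 [ 0.51910034  0.09720241  0.073     ]]
[[ 0.63048922  0.10577882  0.065     ]
 [ 0.62546733 -0.10476713  0.065     ]]
```

View pics/top0z.png

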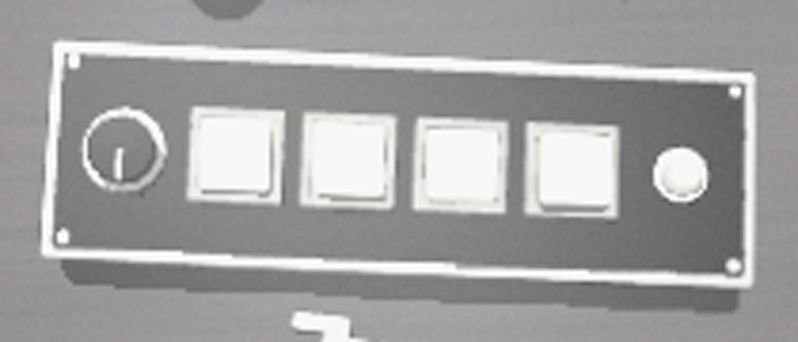

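View pics/scene0z.png

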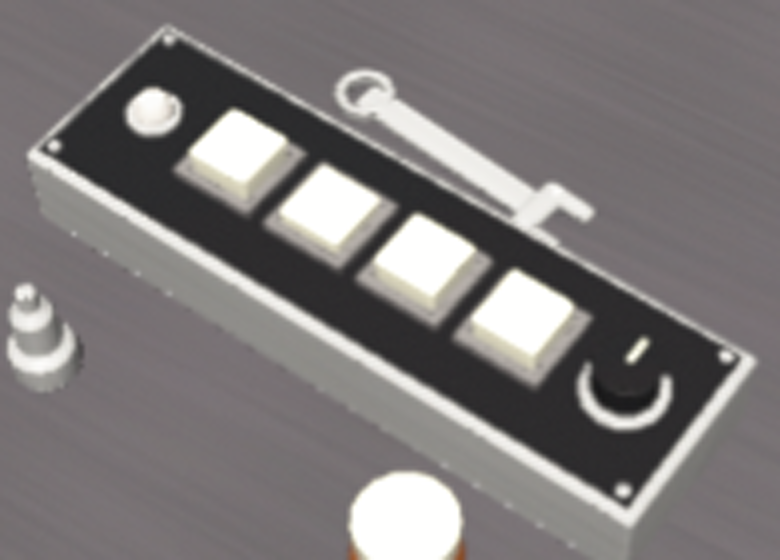

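Third key from the dial shows no side wall in the top view, so it is probably the latched one. Next I'll fit the box pose from its top corners.

```bash
python3 - <<'E'
from h import *
from scipy.optimize import least_squares
T=read_camera("top"); S=read_camera("scene")
tz=(np.array([[57,42],[754,75],[752,287],[42,256]])+.5)/3.8-.5+[240,195]   # far-dial(+y), far-lamp, near-lamp, near-dial
sz=(np.array([[168,26],[755,360],[630,524],[30,155]])+.5)/4-.5+[205,105]  # near-lamp, near-dial, far-dial, far-lamp
B=np.array([[.055,.18,.055],[.055,-.18,.055],[-.055,-.18,.055],[-.055,.18,.055]])
def W(p,P):
    c,s=np.cos(p[2]),np.sin(p[2]); return P@np.array([[c,s,0],[-s,c,0],[0,0,1]])+[p[0],p[1],0]
def rt(p): return (proj(T,W(p,B))-tz).ravel()
def rs(p): return (proj(S,W(p,B[[2,3,0,1]]))-sz).ravel()
p0=[.5,.01,.06]
for n,f in [("top",rt),("scene",rs),("both",lambda p:np.r_[rt(p),rs(p)])]:
    r=least_squares(f,p0); print(n,r.x,np.round(r.fun,1))
p=r.x
for i in range(-1,5):
    y=.14-.056*(i+1); print(i+1, W(p,np.array([[0,y,.073]])))
for n,c,nm in (("top",T,"top0.png"),("scene",S,"scene0.png")):
    for y in [.084,.028,-.028,-.084]:
        z=proj(c,W(p,np.array([[0,y,.073],[0,y,.068]]))); print(n,z.round(1).tolist())
# key top centroids: threshold
    g=cv2.imread("pics/"+nm,0); 
    for y in [.084,.028,-.028,-.084]:
        q=proj(c,W(p,np.array([[0,y,.070]])))[0].round().astype(int); print(g[q[1]-14:q[1]+15:2,q[0]-14:q[0]+15:2].max(), end=' ')
        m=np.zeros_like(g); cv2.circle(m,tuple(int(v) for v in q),17,255,-1); b=((g>=245)&(m>0)); ys,xs=np.nonzero(b); print(xs.mean().round(2),ys.mean().round(2),b.sum())
E
```

```text
top [ 0.5058317   0.01064729 -0.06817061] [-1.2 -0.8  1.2 -0.7  1.2  0.7 -1.1  0.6]
scene [ 0.51040158  0.01081676 -0.07126725] [-0.2 -1.4  1.6 -0.2  0.3  1.3 -1.8 -0.6]
both [ 0.50781072  0.01052347 -0.0700628 ] [-1.1 -2.   1.3 -1.5  1.1 -0.1 -1.1 -0.7  0.3 -2.2  2.1 -1.4  0.9  0.
 -1.2 -1.5]
0 [[0.51761149 0.15018    0.073     ]]
1 [[0.51369118 0.09431739 0.073     ]]
2 [[0.50977087 0.03845478 0.073     ]]
3 [[ 0.50585057 -0.01740783  0.073     ]]
4 [[ 0.50193026 -0.07327044  0.073     ]]
5 [[ 0.49800995 -0.12913305  0.073     ]]
top [[301.7, 234.2], [301.8, 234.4]]
top [[331.8, 235.7], [331.6, 235.8]]
top [[361.7, 237.1], [361.4, 237.3]]
top [[391.5, 238.5], [391.0, 238.6]]
247 301.49 234.86 321
247 331.53 236.31 323
247 361.19 237.55 311
247 391.37 238.87 320
scene [[336.2, 182.2], [336.1, 183.8]]
scene [[311.4, 167.7], [311.4, 169.3]]
scene [[287.7, 153.8], [287.8, 155.5]]
scene [[264.9, 140.5], [265.1, 142.2]]
254 335.32 182.77 274
254 310.44 168.4 256
254 286.83 155.93 248
254 263.93 141.14 226
```

The scene residual of the third key from the dial is 2.1 px down, against about 0.6 px for the others. That makes the third key the latched one. Now I'll plan the transit in tool axes.

```bash
cat >> h.py <<'E'
from scipy.spatial.transform import Rotation as Ro
np.set_printoptions(suppress=True,precision=4)
KEYS=np.array([[.5137,.0943],[.5098,.0385],[.5059,-.0174],[.5019,-.0733]])
def go(x,y,z,yaw=None,n=1):
    o=observe(); R=Ro.from_euler('xyz',o["eef_rot"]).as_matrix(); d=np.array([x,y,z])-o["ee_pos"]
    print("t",round(o["time"],2),"pos",o["ee_pos"],"F",o["contact_force"],"grip",round(o["grip_width"],3)); print("R",R.tolist() and R.round(3).tolist()); print("d world mm",d*1e3,"tool mm",(R.T@d)*1e3)
    # turn to make x down and jaw z along the row
    row=np.array([-.07,-.9975,0]); zt=row if R[:,2]@row>0 else -row
    xt=np.array([0,0,-1.]); G=np.c_[xt,np.cross(zt,xt),zt]
    print("rotvec to align jaw with row",Ro.from_matrix(R.T@G).as_rotvec())
    zp=np.array([.9975,-.07,0]); zp=zp if R[:,2]@zp>0 else -zp
    G=np.c_[xt,np.cross(zp,xt),zp]; print("rotvec jaw across row",Ro.from_matrix(R.T@G).as_rotvec())
E
python3 -c "
from h import *
go(.5137,.0943,.16)"
```

```text
t 0.35 pos [0.2689 0.619  0.2421] F [0.0528 0.3159 0.517 ] grip 0.996
R [[-0.0, -0.917, 0.398], [-0.0, 0.398, 0.917], [-1.0, -0.0, -0.0]]
d world mm [ 244.7948 -524.7295  -82.0725] tool mm [  82.2263 -433.5832 -383.7263]
rotvec to align jaw with row [-0.3397 -0.0004 -0.    ]
rotvec jaw across row [ 1.2311 -0.0003  0.0003]
```

apply_moves:
  deltas:
    - [[0,-28,-25,-0.113,0,0,0],[0,-28,-25,-0.113,0,0,0],[0,-28,-28,-0.113,0,0,0],[0,-18,-36,0,0,0,0],[0,-18,-36,0,0,0,0],[0,-18,-36,0,0,0,0],[0,-18,-36,0,0,0,0],[0,-18,-36,0,0,0,0]]
  grip_force: 20

```text
time: 1.02
ee_pos: [0.4046, 0.3366, 0.2396]
eef_rot: [0.502, 1.564, 2.038]
contact_force: [1.6, -0.4, -0.7]
grip_width: 0.005
```

```bash
python3 -c "
from h import *
go(.5137,.0943,.16)"
```

```text
t 1.02 pos [0.4046 0.3366 0.2396] F [ 1.5818 -0.4181 -0.7041] grip 0.005
R [[-0.003, -0.999, 0.035], [0.006, 0.035, 0.999], [-1.0, 0.003, 0.006]]
d world mm [ 109.1053 -242.2517  -79.6058] tool mm [  77.7725 -117.6883 -238.805 ]
rotvec to align jaw with row [ 0.0354  0.006  -0.0034]
rotvec jaw across row [-1.5354  0.0074  0.002 ]
```

apply_moves:
  deltas:
    - [[0,-16,-34,0.035,0.006,-0.003,0],[0,-16,-34,0,0,0,0],[0,-16,-34,0,0,0,0],[6,-16,-34,0,0,0,0],[12,-16,-34,0,0,0,0],[14,-16,-34,0,0,0,0],[14,-12,-20,0,0,0,0],[14,0,0,0,0,0,0]]

```text
time: 1.68
ee_pos: [0.5064, 0.0848, 0.1835]
eef_rot: [-1.3, 1.557, 0.187]
contact_force: [0.1, 1.2, 0.2]
grip_width: 0.0
```

```bash
python3 -c "
from h import *
go(.5137,.0943,.12)"
```

```text
t 1.68 pos [0.5064 0.0848 0.1835] F [0.1211 1.152  0.1901] grip 0.0
R [[0.014, -0.996, 0.084], [0.003, 0.084, 0.996], [-1.0, -0.014, 0.004]]
d world mm [  7.2653   9.481  -63.5266] tool mm [63.6467 -5.5711  9.8168]
rotvec to align jaw with row [-0.0142  0.0037  0.0137]
rotvec jaw across row [1.5566 0.0137 0.0078]
```

apply_moves:
  deltas:
    - [[15,-5,9,-0.014,0.004,0.014,0],[15,0,0,0,0,0,0],[12,0,0,0,0,0,0],[8,0,0,0,0,0,0],[0,0,0,0,0,0,0],[0,0,0,0,0,0,0]]

```text
time: 2.18
ee_pos: [0.5128, 0.0887, 0.1297]
eef_rot: [2.349, 1.567, -2.442]
contact_force: [0.1, 0.8, 0.5]
grip_width: 0.001
```

```bash
python3 -c "
from h import *
go(.5137,.0943,.094)
for n in ['scene','wrist']: 
    c=read_camera(n); cv2.imwrite(f'pics/{n}1.png',c['frame'][:,:,::-1])
im=cv2.imread('pics/scene1.png')[105:245,205:400]; cv2.imwrite('pics/scene1z.png',cv2.resize(im,None,fx=4,fy=4))
"
```

```text
t 2.18 pos [0.5128 0.0887 0.1297] F [0.0623 0.8364 0.4769] grip 0.001
R [[-0.003, -0.997, 0.078], [-0.002, 0.078, 0.997], [-1.0, 0.002, -0.002]]
d world mm [  0.9295   5.6307 -35.7498] tool mm [35.7346 -0.5756  5.7731]
rotvec to align jaw with row [-0.0081 -0.0024 -0.0025]
rotvec jaw across row [ 1.5627 -0.0038 -0.    ]
```

View pics/scene1z.png

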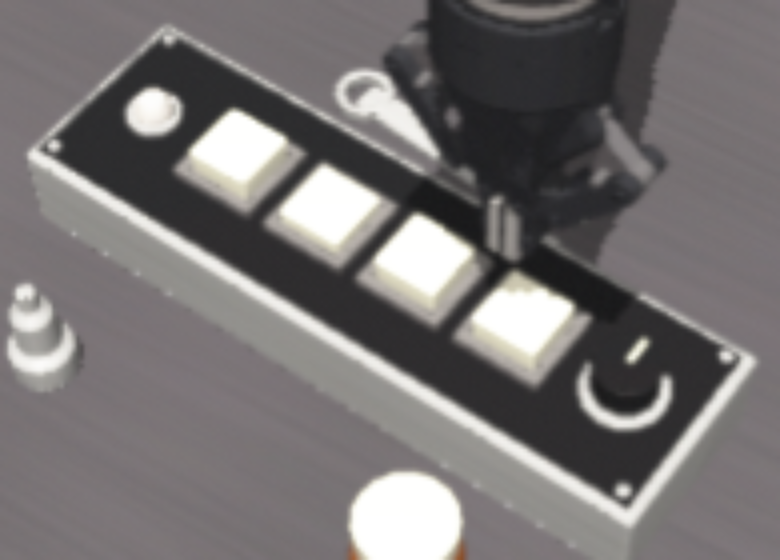

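View pics/wrist1.png

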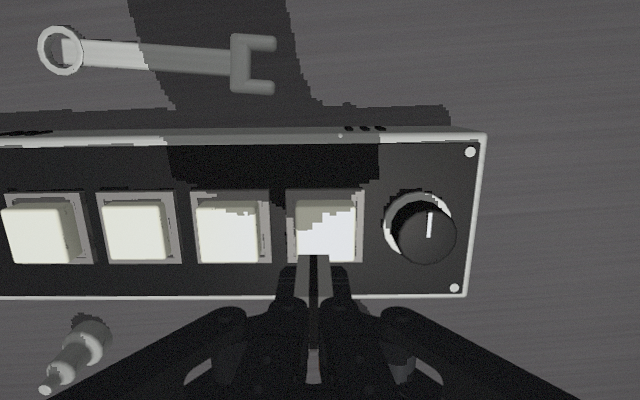

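The fingertips are above the first key, about 6 mm towards the lamp from its centre. The wrist picture has the fingers at u=313 and the key centre at u=326. I'll correct this while lowering.

apply_moves:
  deltas:
    - [[8,-1,6,-0.008,-0.002,-0.002,0],[8,0,0,0,0,0,0],[6,0,0,0,0,0,0],[6,0,0,0,0,0,0],[3,0,0,0,0,0,0],[0,0,0,0,0,0,0]]

```text
time: 2.78
ee_pos: [0.5159, 0.0967, 0.0982]
eef_rot: [-1.1, 1.566, 0.403]
contact_force: [-0.3, 0.4, -0.5]
grip_width: 0.002
```

```bash
python3 -c "
from h import *
go(.5137,.0943,.084)"
```

```text
t 2.78 pos [0.5159 0.0967 0.0982] F [-0.2884  0.4081 -0.4915] grip 0.002
R [[0.005, -0.998, 0.067], [0.002, 0.067, 0.998], [-1.0, -0.005, 0.002]]
d world mm [ -2.2182  -2.3623 -14.218 ] tool mm [14.2025  2.1188 -2.5397]
rotvec to align jaw with row [0.0025 0.0023 0.0046]
rotvec jaw across row [-1.5682 -0.0018  0.0054]
```

apply_moves:
  deltas:
    - [[4,2,-2,0,0,0,0],[4,0,0,0,0,0,0],[3,0,0,0,0,0,0],[0,0,0,0,0,0,0]]

```text
time: 3.12
ee_pos: [0.5135, 0.0942, 0.0859]
eef_rot: [-1.126, 1.566, 0.377]
contact_force: [-0.8, -0.3, 0.2]
grip_width: 0.003
```

apply_moves:
  deltas:
    - [[1,0,0,0,0,0,0],[1,0,0,0,0,0,0]]

```text
time: 3.28
ee_pos: [0.5136, 0.0941, 0.0839]
eef_rot: [-1.125, 1.566, 0.377]
contact_force: [-1.3, -0.8, 1.8]
grip_width: -0.003
```

apply_moves:
  deltas:
    - [[1,0,0,0,0,0,0]]

```text
time: 3.37
ee_pos: [0.5135, 0.0941, 0.083]
eef_rot: [-1.101, 1.566, 0.402]
contact_force: [-1.6, 0.9, 3.0]
grip_width: -0.0
```

apply_moves:
  deltas:
    - [[1,0,0,0,0,0,0],[0,0,0,0,0,0,0]]

```text
time: 3.53
ee_pos: [0.5136, 0.0941, 0.0823]
eef_rot: [-1.073, 1.566, 0.429]
contact_force: [-1.5, 0.1, 3.6]
grip_width: 0.004
```

Key 1 was touched (3.6 N, about 2 mm deep). I'll lift and move on to key 2.

apply_moves:
  deltas:
    - [[-10,0,0,0,0,0,0],[-8,0,0,0,0,0,0],[0,0,-25,0,0,0,0],[0,0,-22,0,0,0,0],[0,0,-6,0,0,0,0],[0,0,0,0,0,0,0]]

```text
time: 4.03
ee_pos: [0.512, 0.0419, 0.1049]
eef_rot: [-1.121, 1.56, 0.384]
contact_force: [-0.2, -0.0, 1.1]
grip_width: -0.002
```

```bash
python3 -c "
from h import *
go(.5098,.0385,.086)"
```

```text
t 4.03 pos [0.512  0.0419 0.1049] F [-0.1716 -0.0382  1.0614] grip -0.002
R [[0.01, -0.998, 0.065], [0.004, 0.065, 0.998], [-1.0, -0.009, 0.005]]
d world mm [ -2.2469  -3.3863 -18.8507] tool mm [18.8149  2.1978 -3.6101]
rotvec to align jaw with row [0.005  0.0045 0.0093]
rotvec jaw across row [-1.5658 -0.0038  0.0109]
```

apply_moves:
  deltas:
    - [[6,2,-3,0.005,0.004,0.009,0],[6,0,0,0,0,0,0],[4,0,0,0,0,0,0],[2,0,0,0,0,0,0],[0,0,0,0,0,0,0]]

```text
time: 4.45
ee_pos: [0.5103, 0.0428, 0.0854]
eef_rot: [-0.074, 1.569, 1.43]
contact_force: [-0.4, -0.3, -1.0]
grip_width: 0.002
```

apply_moves:
  deltas:
    - [[1,0,0,0,0,0,0]]

```text
time: 4.53
ee_pos: [0.5102, 0.0434, 0.084]
eef_rot: [0.259, 1.569, 1.763]
contact_force: [1.1, -1.3, 1.6]
grip_width: 0.003
```

apply_moves:
  deltas:
    - [[1,0,0,0,0,0,0],[1,0,0,0,0,0,0],[0,0,0,0,0,0,0]]

```text
time: 4.78
ee_pos: [0.5102, 0.0434, 0.082]
eef_rot: [0.651, 1.569, 2.156]
contact_force: [-1.3, -1.0, 4.7]
grip_width: -0.002
```

Key 2 was touched (4.7 N). Next I'll lift and go to key 3.

apply_moves:
  deltas:
    - [[-10,0,0,0,0,0,0],[-8,0,0,0,0,0,0],[0,0,-25,0,0,0,0],[0,0,-25,0,0,0,0],[0,0,-8,0,0,0,0],[0,0,0,0,0,0,0]]

```text
time: 5.28
ee_pos: [0.5082, -0.0132, 0.1046]
eef_rot: [-0.677, 1.565, 0.832]
contact_force: [-0.1, 0.4, 0.5]
grip_width: 0.001
```

```bash
python3 -c "
from h import *
go(.5059,-.0174,.086)"
```

```text
t 5.28 pos [ 0.5082 -0.0132  0.1046] F [-0.123   0.4396  0.4627] grip 0.001
R [[0.004, -0.998, 0.062], [0.004, 0.062, 0.998], [-1.0, -0.003, 0.004]]
d world mm [ -2.304   -4.2053 -18.5927] tool mm [18.5676  2.1026 -4.4164]
rotvec to align jaw with row [0.0084 0.0042 0.0033]
rotvec jaw across row [-1.5624  0.0007  0.0059]
```

apply_moves:
  deltas:
    - [[6,2,-5,0.008,0.004,0.003,0],[6,0,-3,0,0,0,0],[4,0,0,0,0,0,0],[2,0,0,0,0,0,0],[0,0,0,0,0,0,0]]

```text
time: 5.7
ee_pos: [0.5058, -0.0179, 0.0852]
eef_rot: [-0.172, 1.569, 1.331]
contact_force: [0.4, 0.5, 0.5]
grip_width: 0.001
```

apply_moves:
  deltas:
    - [[1,0,0,0,0,0,0],[1,0,0,0,0,0,0],[0,0,0,0,0,0,0]]

```text
time: 5.95
ee_pos: [0.5056, -0.0163, 0.0823]
eef_rot: [0.506, 1.568, 2.012]
contact_force: [-0.7, -0.3, 0.1]
grip_width: 0.0
```

No force at the height where the up keys were already pressed, which confirms that key 3 is the low one. I'll creep on.

apply_moves:
  deltas:
    - [[1,0,0,0,0,0,0],[1,0,0,0,0,0,0],[0,0,0,0,0,0,0]]

```text
time: 6.2
ee_pos: [0.5059, -0.0157, 0.0802]
eef_rot: [0.32, 1.568, 1.827]
contact_force: [0.4, 0.1, -0.6]
grip_width: -0.0
```

apply_moves:
  deltas:
    - [[0.7,0,0,0,0,0,0],[0,0,0,0,0,0,0]]

```text
time: 6.37
ee_pos: [0.5059, -0.0158, 0.0795]
eef_rot: [0.224, 1.568, 1.73]
contact_force: [-0.4, 1.2, 0.4]
grip_width: -0.001
```

apply_moves:
  deltas:
    - [[0.7,0,0,0,0,0,0],[0,0,0,0,0,0,0]]

```text
time: 6.53
ee_pos: [0.5061, -0.0158, 0.0793]
eef_rot: [0.118, 1.568, 1.624]
contact_force: [-1.6, 0.4, 2.3]
grip_width: -0.001
```

apply_moves:
  deltas:
    - [[0.7,0,0,0,0,0,0],[0,0,0,0,0,0,0]]

```text
time: 6.7
ee_pos: [0.5061, -0.0159, 0.0793]
eef_rot: [0.114, 1.568, 1.62]
contact_force: [-1.5, 0.3, 3.5]
grip_width: 0.001
```

Key 3 was touched: 3.5 N at TCP z 0.0793, and it stays rigid, so it is still latched. Now key 4.

apply_moves:
  deltas:
    - [[-12,0,0,0,0,0,0],[-10,0,0,0,0,0,0],[0,0,-25,0,0,0,0],[0,0,-25,0,0,0,0],[0,0,-8,0,0,0,0],[0,0,0,0,0,0,0]]

```text
time: 7.2
ee_pos: [0.5034, -0.0739, 0.1032]
eef_rot: [-0.536, 1.567, 0.974]
contact_force: [-0.2, 0.7, 0.8]
grip_width: -0.001
```

```bash
python3 -c "
from h import *
go(.5019,-.0733,.086)"
```

```text
t 7.2 pos [ 0.5034 -0.0739  0.1032] F [-0.1858  0.6834  0.7776] grip -0.001
R [[0.002, -0.998, 0.061], [0.003, 0.061, 0.998], [-1.0, -0.002, 0.004]]
d world mm [ -1.5091   0.6216 -17.151 ] tool mm [17.1495  1.5807  0.4669]
rotvec to align jaw with row [0.0088 0.0036 0.0021]
rotvec jaw across row [-1.562   0.0012  0.0045]
```

apply_moves:
  deltas:
    - [[6,1.5,0,0.008,0.003,0.002,0],[6,0,0,0,0,0,0],[4,0,0,0,0,0,0],[0,0,0,0,0,0,0]]

```text
time: 7.53
ee_pos: [0.5019, -0.0708, 0.0854]
eef_rot: [0.127, 1.569, 1.63]
contact_force: [-0.7, 0.8, -0.5]
grip_width: -0.002
```

apply_moves:
  deltas:
    - [[1,0,0,0,0,0,0],[1,0,0,0,0,0,0],[0,0,0,0,0,0,0]]

```text
time: 7.78
ee_pos: [0.5019, -0.0695, 0.0826]
eef_rot: [0.889, 1.569, 2.394]
contact_force: [-1.9, -1.8, 3.1]
grip_width: -0.003
```

apply_moves:
  deltas:
    - [[0.7,0,0,0,0,0,0],[0,0,0,0,0,0,0]]

```text
time: 7.95
ee_pos: [0.5019, -0.0696, 0.0822]
eef_rot: [0.95, 1.569, 2.455]
contact_force: [-1.8, -1.9, 4.1]
grip_width: 0.005
```

apply_moves:
  deltas:
    - [[-12,0,0,0,0,0,0],[-10,0,0,0,0,0,0],[0,0,25,0,0,0,0],[0,0,22,0,0,0,0],[0,0,4,0,0,0,0],[0,0,0,0,0,0,0]]

```text
time: 8.45
ee_pos: [0.5063, -0.017, 0.1066]
eef_rot: [-0.326, 1.568, 1.176]
contact_force: [-0.9, -0.4, -0.3]
grip_width: 0.001
```

```bash
python3 -c "
from h import *
go(.5059,-.0174,.086)"
```

```text
t 8.45 pos [ 0.5063 -0.017   0.1066] F [-0.8886 -0.4231 -0.3359] grip 0.001
R [[0.001, -0.998, 0.068], [0.003, 0.068, 0.998], [-1.0, -0.001, 0.003]]
d world mm [ -0.364   -0.4306 -20.6008] tool mm [20.5992  0.3518 -0.5077]
rotvec to align jaw with row [0.0018 0.0026 0.0009]
rotvec jaw across row [-1.569   0.0013  0.0027]
```

Key 4 was touched at 4.1 N. Now the firm press on key 3: contact at z≈0.0793, latch release at about 0.0753.

apply_moves:
  deltas:
    - [[8,0,0,0,0,0,0],[8,0,0,0,0,0,0],[6,0,0,0,0,0,0],[4,0,0,0,0,0,0],[2,0,0,0,0,0,0],[2,0,0,0,0,0,0],[2,0,0,0,0,0,0]]

```text
time: 9.03
ee_pos: [0.5069, -0.0191, 0.0736]
eef_rot: [-0.18, 1.566, 1.319]
contact_force: [-12.6, 2.9, 48.2]
grip_width: 0.004
```

apply_moves:
  deltas:
    - [[2.5,0,0,0,0,0,0],[2.5,0,0,0,0,0,0],[2.5,0,0,0,0,0,0]]

```text
time: 9.28
ee_pos: [0.5068, -0.0192, 0.0737]
eef_rot: [0.203, 1.561, 1.698]
contact_force: [-11.4, 2.2, 36.9]
grip_width: 0.004
```

It has bottomed on the stop. Lifting off.

apply_moves:
  deltas:
    - [[-8,0,0,0,0,0,0],[-12,0,0,0,0,0,0],[-20,0,0,0,0,0,0],[-30,0,0,0,0,0,0],[-30,0,0,0,0,0,0],[-30,0,0,0,0,0,0],[0,0,0,0,0,0,0],[0,0,0,0,0,0,0]]

```text
time: 9.95
ee_pos: [0.5055, -0.0255, 0.2077]
eef_rot: [0.633, 1.56, 2.12]
contact_force: [-0.6, -0.5, -0.4]
grip_width: 0.006
```

```bash
python3 -c "
from h import *
o=observe(); print(o['time'],o['ee_pos'],o['contact_force'])
for n in ['scene','wrist']: 
    c=read_camera(n); cv2.imwrite(f'pics/{n}2.png',c['frame'][:,:,::-1])
im=cv2.imread('pics/scene2.png')[105:265,205:400]; cv2.imwrite('pics/scene2z.png',cv2.resize(im,None,fx=3.7,fy=3.7))
"
```

```text
9.95 [ 0.5055 -0.0255  0.2077] [-0.6316 -0.547  -0.4292]
```

View pics/scene2z.png

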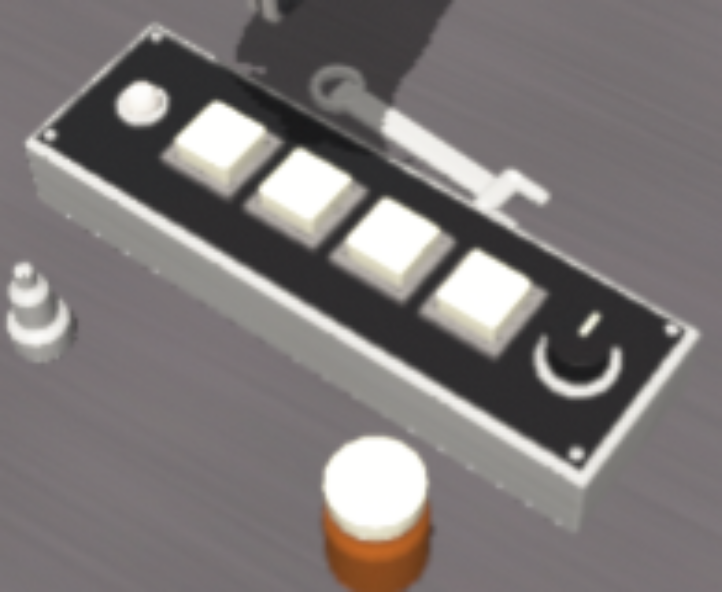

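View pics/wrist2.png

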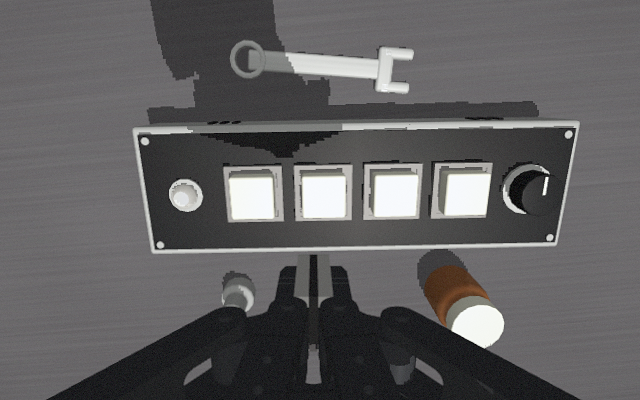

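All four keys now look equally tall in both pictures, with key 3 in the scene zoom at (305,188). The jar, nozzle and wrench haven't moved. A quick numeric check comes next.

```bash
python3 -c "
from h import *
c=read_camera('scene')
for nm in ['scene0.png','scene2.png']:
    g=cv2.imread('pics/'+nm,0)
    for k in KEYS:
        q=proj(c,[[*k,.070]])[0].round().astype(int); m=np.zeros_like(g); cv2.circle(m,tuple(int(v) for v in q),17,255,-1); b=(g>=245)&(m>0); ys,xs=np.nonzero(b); print(nm,xs.mean().round(2),ys.mean().round(2),b.sum())
"
```

```text
scene0.png 335.32 182.77 274
scene0.png 310.44 168.4 256
scene0.png 286.83 155.93 248
scene0.png 263.93 141.14 226
scene2.png 335.35 182.79 275
scene2.png 310.52 168.41 258
scene2.png 286.89 154.58 242
scene2.png 263.93 141.14 226
```

Key 3 has risen 1.35 px (about 5 mm) and the other three haven't changed.

```bash
python3 -c "
from cell import workorder
print(workorder.job_done())"
```

```text
the job is handed in; nothing more can be done
None
```

I tapped the four keys in order from the dial to the lamp with the shut fingertips. I then pressed the latched one, the third from the dial, onto its stop and lifted clear. The job is handed in at about 10 s; it reports no verdict.

- **Taps:** the force readings were 3.6, 4.7, 3.5 and 4.1 N. By the tool height, the three keys that were up went in about 2–3 mm. The latched key stayed rigid at its lower height.
- **Final check:** in the scene camera the third key rose 1.35 px (about 5 mm), level with the others. The other three were unchanged to within 0.1 px. By eye, the jar, nozzle and wrench stand where they began, and the arm is clear of everything.
- **Harder press than planned:** the firm press ran onto the key's stop and peaked at about 48 N vertical (about 50 N in total), well above the 12 N needed. It came from the fingertips, not the gripper's body, and stayed below the 120 N wrist limit.

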